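# Vent the pump, line up the quarter-turn fastener and hold the filter cover shut

### The job

On the grey control box, push the black vent knob down against its spring, turn it clockwise (seen from above) a quarter turn to its stop while it is down, and let it pop up again. Then, with the vacuum pump's cover still standing ajar, turn the steel wing fastener on it clockwise until its slot lies in line with the two ridges on the cover, and only then press the cover fully home on its frame and finish while still holding it pressed there with the fingers. Leave everything else on the bench and on the pump where it is.

Things in the scene. Friction and masses are not known exactly. Their poses are not given: they have to be found in the camera images.
- pump: vacuum pump, a fixed white box 300 (x) x 200 (y) x 110 mm high; origin at the centre of its underside, x axis from its front (robot side at yaw 0) to its rear, z up. The hinged cover lies over the front half of its top; the deck behind the cover is flat, 110 mm up
- cover (a joint): hinge of the pump's aluminium filter cover: 0 rad is fully home on the frame (flush, rigid stop), 0.075 rad is ajar, where a spring holds it. Pushing straight down at the fastener takes about 5 N to start and 10 N to hold home. It does not latch. A blade under the fastener lands on its slotted seat and stops the cover about halfway unless the fastener is in line within about 0.2 rad
- cover_front (a point): middle of the front edge of the cover, on its upper face. The cover is a plate 150 (x) x 160 (y) x 4 mm; its hinge runs along pump y at pump x = +16 mm, 114 mm above the bench. This point is 117.5 mm above the bench when the cover is fully home, about 129 mm when ajar
- fastener (a joint): angle of the fastener; grows turning clockwise seen from above, limits 0 and 2.3 rad, no detent: stays where left (friction about 0.06 N m). At 0 its slot runs along the pump's x, at 1.571 rad along the pump's y, in line with the two ridges: the aligned position. Starts between 0.15 and 0.7
- fastener_top (a point): top centre of the steel wing fastener at pump x = -100 mm, y = 0: round foot 36 mm across, 5 mm high; on it an upright bar (wing) 34 mm long, 12 mm wide, top 33 mm above the cover's face, dark slot along it. Point 150.5 mm above the bench with cover home, about 159 ajar. x axis along wing and slot, turns with it. Two ridges 24 x 4 x 3 mm on the cover lie 38 mm either side of it along pump y
- selector: grey control box, fixed, 150 x 150 x 60 mm high; origin at the centre of its underside, z up; carries the vent knob at its centre. Small flat steel marks at its x and -y sides show the knob's two positions
- vent_press (a joint): how far the vent knob is pushed down, m: 0 is up, 0.008 is fully down; spring about 4 N at the start and 8.5 N fully down. It must be down more than 0.005 to turn past a tooth that stops it at about 0.4 rad; once past 0.85 rad it can pop up
- vent_turn (a joint): angle of the vent knob, grows turning clockwise seen from above: 0 is closed (light mark towards the box's x), 1.5 rad is open, at a rigid stop (mark towards the box's -y); friction about 0.05 N m; stays where left. It starts between 0 and 0.25
- vent_top (a point): centre of the top of the vent knob, about 107 mm above the bench when it is up: a round foot 46 mm across and 8 mm high with an upright bar 40 mm long, 14 mm wide and 28 mm high on it. Its x axis runs along the bar to the end with the light mark; it turns and goes down with the knob
- reagent: amber lidded jar, 56 mm across, 120 mm tall, standing beyond the machines; origin at the centre of its underside
- beaker: open glass beaker, 66 mm across, 85 mm tall, standing beyond the machines; origin at the centre of its underside
- tipbox: closed grey plastic box 85 x 120 x 60 mm on the left of the bench; origin at the centre of its underside
- driver: screwdriver lying on the right of the bench; origin under its middle
- oring: black rubber ring, 36 mm across, 5 mm high, lying on the pump's rear deck behind the cover; origin at the centre of its underside
- vial: small glass vial with white cap, 26 mm across, 45 mm tall, standing on the pump's rear deck behind the cover; origin at the centre of its underside
- filter: white paper filter cartridge, a cylinder 60 mm across and 35 mm tall on the right of the bench; origin at the centre of its underside
Mind the look-alikes: they are no part of the job. What is shaped like the selector but blue or yellow is not meant.

How it is judged:
By the outcome, as a careful person would: the job done as asked, in the order asked, and still so for the second after the job is handed in, while the arm keeps its last pose, push and grip.
It also fails if it takes over 51 s, if anything falls off the work surface, if the arm or the gripper's body presses on something with over 40 N, if the wrist force passes 120 N, or if a joint passes its speed limit or range.

### The arm

A 6-joint arm with a two-finger parallel gripper is mounted at the origin on the work surface. World frame = base frame: x ahead of the robot, y to its left, z up, the work surface at z = 0. Lengths are in mm, angles in degrees, forces in N, time in s.
With the tool pointing down it reaches from about 350 to 850 mm from the base axis. Payload 8.1 kg.
Tool frame: the origin (TCP) lies at the very end of the fingers, on their centre line; the grasp point (between the pads) lies 19 mm behind it; x points along the fingers, y is the direction in which the jaws open and shut, and the axes are right-handed (so a half turn about x gives the same grasp; the last joint's range is limited). The gripper opens to 85 mm and grips with 20 to 120 N. Pads are 22 mm wide; open, the fingers measure 114 mm over their backs; the gripper's body (76 mm by 85 mm) begins 54 mm behind the grasp point. The pads swing forward as they close: fully open they stand 13 mm farther back than shut.
Start: joints at [71.941, 7.471, 85.268, -0, 87.261, -4.893], TCP at [136.647, 584.237, 231.292] pointing down, gripper open.
Joint ranges: [-169.43, 169.43], [-51.17, 129.36], [1.28, 143.12], [-76.62, 256.62], [0, 156.53], [-152.29, 152.29]. Speed limits (degrees/s): [136.94, 136.94, 159.86, 180, 180, 180].

### API

Orientations are given as [roll, pitch, yaw] about the fixed x, y, z axes, in that order (R = Rz(yaw) Ry(pitch) Rx(roll)).
In Python, from bench import sensors, snapshot, r gives the robot as it stands. The module is installed in compiled form; this text tells all that it offers.
- The arm moves only by the tool drive_tool, never from a script. Its argument "moves" is one flat list of numbers, 6 for each row, row after row: the shift along the tool's x, y, z in cm, then the turn, a rotation vector about the tool's x, y, z in degrees. In form: [tx, ty, tz, wx, wy, wz, tx, ty, tz, wx, wy, wz, ...]. A call has 1 to 20 rows; each row shifts and turns the commanded pose from where the row before left it, along the tool's axes as they then stand; what a row does not reach is not made up. A row lasts 1/12 s, in which the tool goes at most 41.7 mm and 7.16 degrees, less where a joint would pass 70% of its speed; a pose out of reach is approached as far as the arm can. A call with a gripper value outside its range is refused whole. "hand" is the finger opening in cm, from 0 to 8.54, set as the call begins (left out, the last holds). The fingers move at their own pace and stop on an object; "grip_force" is the grip in N (left out, the last holds). Time passes only in rows, so rows that do not move let the fingers close. It gives the time, the measured TCP pose, the force and the opening at its end, in the units of the state.
- sensors.sense(): the state, without advancing time (a new reading comes with each control period).
- snapshot(name): name is "side" or "top"; returns a dict with "image" (400x640x3 uint8, red, green, blue), "z_map" (400x640 float32, mm along the optical axis (not along the pixel's ray), 0 where there is no reading), "camera_matrix" (3x3 intrinsics, pixels), "eye" and "orientation" of the camera in the world. Camera axes: x right, y down, z forward; pixel columns grow to the right and rows downward; lengths in mm; the calibration is good to about 2 mm. A picture is of the moment at which its call begins.
- r.hand_in(): hands the job in, once; it reports no verdict.
The state is a dict: "time": time; "joint_pos": joint angles; "qd": joint speeds; "joint_efforts": joint torques, N m; "tool_pos": TCP position; "tcp_rot": TCP orientation; "ft_force": force on the tool from outside, world axes, zero at the start; "wrist_torque": the same for the moment, N m; "finger_gap": finger opening in mm.
Only numpy, scipy, OpenCV 4.12 (cv2) and the standard library are available. Lean on these libraries where they do the work, as an engineer would, in place of code of your own. Each camera call takes 0.05 s, during which the arm holds its last target.

## Working session

There is one attempt and no reset: what is moved stays moved. The work goes in short steps, Python scripts to look and compute and a tool call to move; the robot and the scene stay as the last step left them, time stands still between calls to the robot, and variables do not carry over. Pictures are saved under pics/ and viewed, and the job is handed in when it is done.

Besides the shell and the picture viewer there is one more tool, called after "Emit:" as name(argument=value, ...) on one line, values as JSON. drive_tool: Moves the arm, as the interface text tells. Its arguments: {"type":"object","properties":{"moves":{"type":"array","items":{"type":"number"}},"hand":{"type":"number"},"grip_force":{"type":"number"}},"required":["moves"]}

```bash
mkdir -p pics; cat > h.py <<'E'
import numpy as np, cv2
from bench import sensors, snapshot, r
def save(n,im,s=1): cv2.imwrite('pics/'+n+'.png',cv2.cvtColor(im,cv2.COLOR_RGB2BGR))
E
python3 - <<'E'
from h import *
for n in('side','top'):
    d=snapshot(n); save(n+'0',d['image']); np.savez(n+'0.npz',**d); print(n,d['camera_matrix'],d['eye'],d['orientation'])
print(sensors.sense())
E
```

```text
side [[430.14386244   0.         321.02711089]
 [  0.         430.14386244 190.18601011]
 [  0.           0.           1.        ]] [ 315.9206484   756.96294696 1071.17094879] [-140.5553994    -0.3591836  -165.02709719]
top [[382.38936221   0.         318.65087574]
 [  0.         382.38936221 200.43890333]
 [  0.           0.           1.        ]] [ 404.43993714  -22.42952592 1139.95498637] [-174.97275458    1.37507375  -91.46308717]
{'time': 0.1, 'joint_pos': array([ 7.19405261e+01,  7.51084713e+00,  8.53234111e+01, -1.28969374e-03,
        8.72613701e+01, -4.89326700e+00]), 'qd': array([ 0.01565108, -0.11724309, -0.17231507,  0.01975384, -0.03728476,
        0.06903404]), 'joint_efforts': array([ 1.22466241e-03, -5.70951355e+01, -5.01942837e+01, -7.62806872e-05,
        7.93483778e-03,  1.05896779e-04]), 'tool_pos': array([136.50014064, 583.75785133, 230.34508024]), 'tcp_rot': array([ -94.12153733,   89.90436304, -107.28768154]), 'ft_force': array([ 0.52939366,  0.17844318, -0.55554585]), 'wrist_torque': array([ 0.02034198, -0.00133657, -0.00110789]), 'finger_gap': 85.53281362589144}
```

View pics/top0.png

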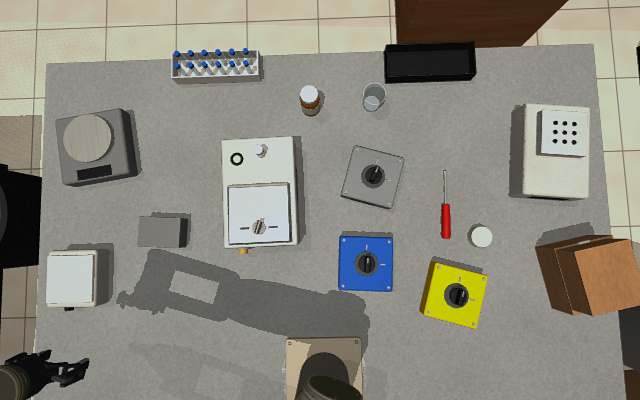

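View pics/side0.png

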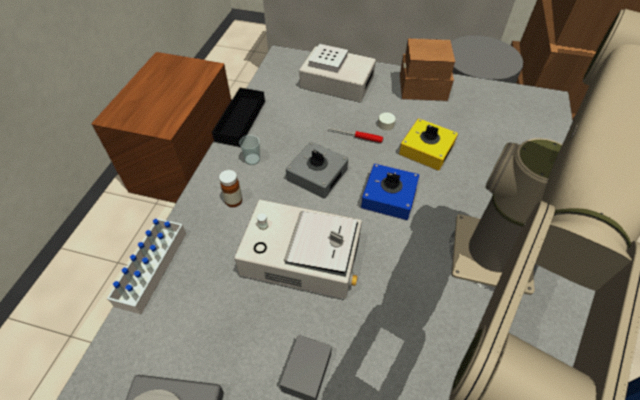

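Three knob boxes are visible in the top view: grey at (373,176), blue at (366,263) and yellow at (457,295). The grey one is meant. The pump is at (260,190), with its fastener at (259,227). I'll check both with close crops.

```bash
cat >> h.py <<'E'
from scipy.spatial.transform import Rotation as Ro
def cam(d): return Ro.from_euler('xyz',d['orientation'],degrees=True).as_matrix()
def plane(d,u,v,z):
    K=d['camera_matrix'];ray=cam(d)@np.linalg.inv(K)@np.array([u,v,1.]); e=np.array(d['eye']); return e+ray*(z-e[2])/ray[2]
def proj(d,p):
    c=cam(d).T@(np.array(p)-d['eye']); q=d['camera_matrix']@c; return q[:2]/q[2]
def cloud(d):
    K=d['camera_matrix'];z=d['z_map'];v,u=np.mgrid[:400,:640]
    P=np.stack([(u-K[0,2])/K[0,0]*z,(v-K[1,2])/K[1,1]*z,z],-1); return P@cam(d).T+d['eye']
E
python3 - <<'E'
from h import *
d=dict(np.load('top0.npz')); im=d['image']
a=cv2.resize(im[140:215,335:410],None,fx=5.3,fy=5.3,interpolation=cv2.INTER_CUBIC)
b=cv2.resize(im[180:255,215:305],None,fx=4.4,fy=5.3,interpolation=cv2.INTER_CUBIC)
save('crop0',np.hstack([a,b]))
P=cloud(d)
# grey box top
Z=P[...,2]
def rect(mask):
    pts=P[mask][:,:2].astype(np.float32); return cv2.minAreaRect(pts),len(pts)
m=np.zeros(Z.shape,bool); m[135:220,335:410]=1
m1=m&(abs(Z-60)<6)
print('box z',np.median(Z[m1]),rect(m1))
m=np.zeros(Z.shape,bool); m[130:255,215:305]=1
m2=m&(abs(Z-110)<5); print('deck',np.median(Z[m2]),rect(m2))
m3=m&(Z>100); print('pump',rect(m3))
m=np.zeros(Z.shape,bool); m[135:220,335:410]=1
m4=m&(Z>92);print('knob',P[m4].mean(0),rect(m4),np.median(Z[m4]))
m=np.zeros(Z.shape,bool); m[200:255,230:290]=1
m5=m&(Z>145);print('fast',P[m5].mean(0),rect(m5),np.median(Z[m5]))
E
```

```text
box z 60.39192077833195 (((565.1163940429688, -153.26693725585938), (149.6290740966797, 150.11019897460938), 73.29512786865234), 2476)
deck 110.29418930065037 (((526.0980834960938, 163.7864990234375), (299.66796875, 199.7115020751953), 1.444200038909912), 4192)
pump (((527.743408203125, 122.91126251220703), (300.90155029296875, 284.3540954589844), 1.4486688375473022), 7961)
knob [ 517.04775741 -114.25760709  410.63517131] (((490.0968322753906, -97.64510345458984), (18.089454650878906, 227.26803588867188), 53.264427185058594), 112) 107.81847696448892
fast [425.64362951 135.83764791 289.66845404] (((409.2024230957031, 74.25244903564453), (190.65721130371094, 33.61794662475586), 77.17994689941406), 82) 159.27692310546803
```

View pics/crop0.png

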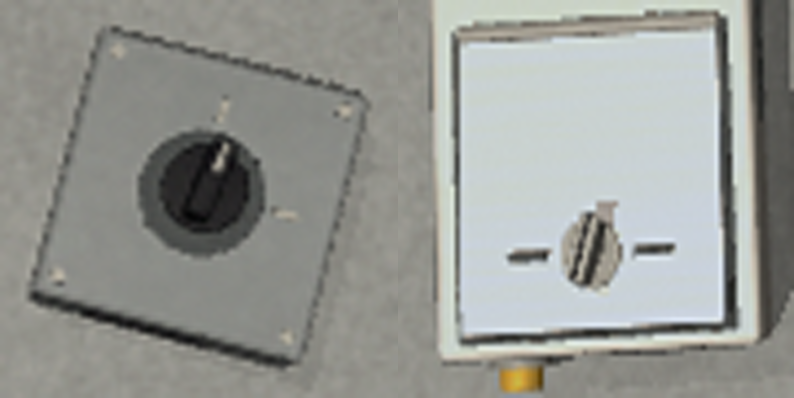

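```bash
python3 - <<'E'
from h import *
for n in('top','side'):
    d=dict(np.load(n+'0.npz'));P=cloud(d);Z=P[...,2]
    for nm,c,zl,zh in(('knob',(565,-153),97,114),('fast',(429,160),148,166),('cover',(450,162),113,133)):
        R=32 if nm!='cover' else 120
        m=(np.hypot(P[...,0]-c[0],P[...,1]-c[1])<R)&(Z>zl)&(Z<zh)
        p=P[m]
        if len(p)<5: print(n,nm,len(p));continue
        r_=cv2.minAreaRect(p[:,:2].astype(np.float32));w,v=np.linalg.eigh(np.cov(p[:,:2].T))
        a=np.degrees(np.arctan2(v[1,1],v[0,1]))
        print(n,nm,len(p),p.mean(0).round(1),np.median(p[:,2]).round(1),np.round(r_[0],1),np.round(r_[1],1),round(r_[2],1),'pca',round(a%180,1))
d=dict(np.load('top0.npz'));im=d['image']
for n,(u0,v0,w,h,f) in {'k':(355,155,36,36,16),'f':(235,205,48,40,14)}.items():
    save('z'+n,cv2.resize(im[v0:v0+h,u0:u0+w],None,fx=f,fy=f,interpolation=cv2.INTER_CUBIC))
E
```

```text
top knob 76 [ 564.4 -152.8  106.4] 106.4 [ 565.1 -153.2] [13.7 39.1] 65.2 pca 154.3
top fast 69 [429.  160.5 158.3] 159.0 [429.2 161.1] [12.5 33.3] 71.8 pca 162.9
top cover 3538 [467.4 161.5 123.1] 123.1 [474.1 162.6] [189.7 193.5] 1.9 pca 88.0
side knob 63 [ 564.5 -151.1  104.6] 105.5 [ 564.4 -153.2] [15.7 41.5] 67.9 pca 158.4
side fast 78 [428.7 162.8 157. ] 157.4 [429.3 161.2] [13.3 34.4] 70.3 pca 162.8
side cover 3077 [467.4 167.9 122.7] 122.7 [473.1 164.5] [179.1 186.6] 1.7 pca 104.6
```

View pics/zk.png

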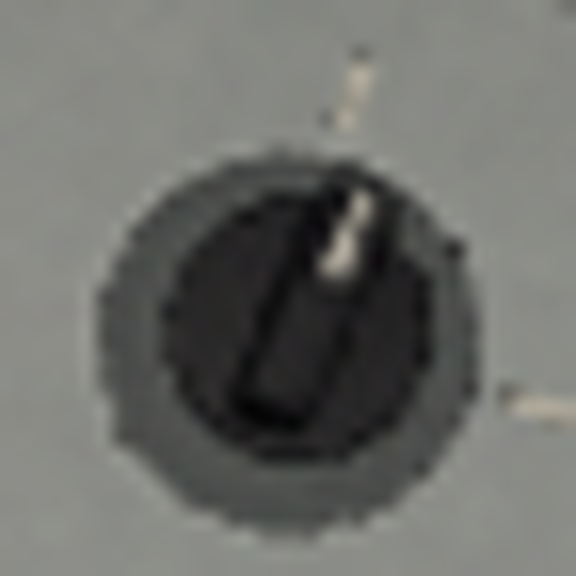

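View pics/zf.png

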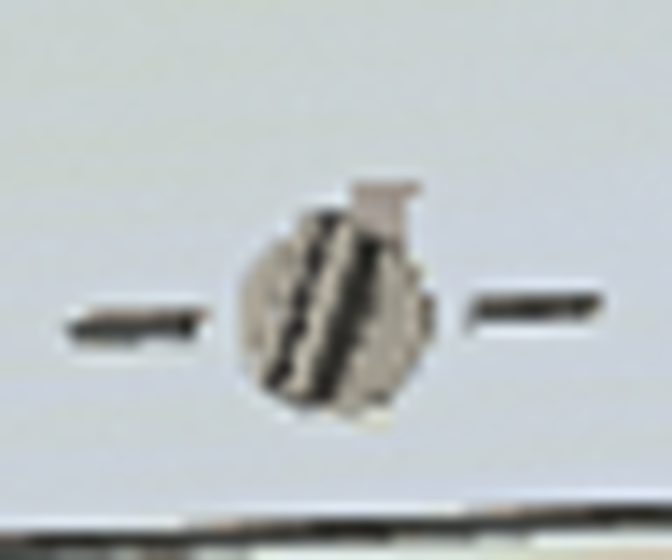

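The close crops confirm the grey box. Its knob bar with the light mark points to upper right, about 7° past the x mark, and the fastener slot lies near pump x, as described. Next I'll work out the tool geometry.

```bash
cat >> h.py <<'E'
def toolR(s): return Ro.from_euler('xyz',s['tcp_rot'],degrees=True).as_matrix()
def goal(p,yaw_y,tilt=0,tdir=0):
    """target tool: x down, y at yaw; tilt deg of tool axis: up-axis leaning toward world azimuth tdir"""
    y=np.array([np.cos(np.radians(yaw_y)),np.sin(np.radians(yaw_y)),0]);x=np.array([0,0,-1.]);R=np.c_[x,y,np.cross(x,y)]
    if tilt:
        ax=np.cross([0,0,1],[np.cos(np.radians(tdir)),np.sin(np.radians(tdir)),0]); R=Ro.from_rotvec(np.radians(tilt)*ax).as_matrix()@R
    return np.array(p,float),R
def delta(s,p,R):
    R0=toolR(s); return (R0.T@(p-s['tool_pos'])/10).round(3), np.degrees(Ro.from_matrix(R0.T@R).as_rotvec()).round(2)
E
python3 - <<'E'
from h import *
s=sensors.sense();R=toolR(s);print(R.round(3),s['time'],s['tool_pos'])
y0=np.degrees(np.arctan2(R[1,1],R[0,1]));print('yaw_y',y0)
for nm,p,ys in(('knob',(565,-153,0),(65.5,-114.5)),('fast',(429,161,0),(72,-108))):
    for y in ys:
        q1=np.degrees(np.arctan2(p[1],p[0]))
        for t in (0,-80):
            q6=s['joint_pos'][5]+(q1-s['joint_pos'][0])-(y+t-y0); print(nm,y,t,(q6+180)%360-180)
print(delta(s,*goal((565,-153,235),65.5)))
E
```

```text
[[-0.     0.228  0.974]
 [-0.002  0.974 -0.228]
 [-1.    -0.002 -0.   ]] 0.1 [136.50014064 583.75785133 230.34508024]
yaw_y 76.83386150573487
knob 65.5 0 -80.65203131359456
knob 65.5 -80 -0.6520313135945628
knob -114.5 0 99.34796868640547
knob -114.5 -80 179.34796868640547
fast 72 0 -51.42925142509296
fast 72 -80 28.570748574907043
fast -108 0 128.57074857490704
fast -108 -80 -151.42925142509296
(array([ -0.369, -61.98 ,  58.505]), array([11.33,  0.  ,  0.1 ]))
```

Emit:
drive_tool(moves=[-0.1,-2.58,2.44,0,0,0,-0.1,-2.58,2.44,0,0,0,-0.1,-2.58,2.44,0,0,0,-0.1,-2.58,2.44,0,0,0,0,-2.58,2.44,0,0,0,0,-2.58,2.44,0,0,0,0,-2.58,2.44,0,0,0,0,-2.58,2.44,0,0,0,0,-2.58,2.44,0,0,0,0,-2.58,2.44,0,0,0,0,-2.58,2.44,0,0,0,0,-2.58,2.44,0,0,0], hand=5, grip_force=40)

```text
time: 1.1
tool_pos: [351.5, 214.4, 235.1]
tcp_rot: [-145.7, 90.0, -158.9]
ft_force: [0.6, 0.6, -0.2]
finger_gap: 50.2
```

Emit:
drive_tool(moves=[0,-2.58,2.44,0,0,0,0,-2.58,2.44,0,0,0,0,-2.58,2.44,0,0,0,0,-2.58,2.44,0,0,0,0,-2.58,2.44,0,0,0,0,-2.58,2.44,0,0,0,0,-2.58,2.44,0,0,0,0,-2.58,2.44,0,0,0,0,-2.58,2.44,0,0,0,0,-2.58,2.44,0,0,0,0,-2.58,2.44,0,0,0,0,-2.58,2.44,0,0,0,0,0,0,5.6,0,0,0,0,0,5.6,0,0,0,0,0,0,0,0,0,0,0,0,0,0])

```text
time: 2.43
tool_pos: [565.5, -152.0, 234.7]
tcp_rot: [-178.1, 89.9, 157.7]
ft_force: [-0.3, -0.8, -0.6]
finger_gap: 50.2
```

```bash
python3 - <<'E'
from h import *
s=sensors.sense();print(s['time'],s['tool_pos'],s['finger_gap'],s['ft_force'],s['joint_pos']);print(delta(s,*goal((565,-153,120),65.5)))
E
```

```text
2.4333 [ 565.53120669 -152.04643564  234.70912991] 50.23954314150651 [-0.2802255  -0.78459452 -0.59775899] [-2.00657140e+01  5.23140391e+00  8.73178870e+01  2.40004114e-03
  8.75129494e+01 -8.58555517e+01]
(array([ 1.1471e+01, -1.0800e-01,  3.0000e-03]), array([ 0.29, -0.06,  0.  ]))
```

Emit:
drive_tool(moves=[2.5,-0.1,0,0.3,0,0,3,0,0,0,0,0,3,0,0,0,0,0,2.5,0,0,0,0,0,0.5,0,0,0,0,0,0,0,0,0,0,0,0,0,0,0,0,0])

```text
time: 3.02
tool_pos: [565.9, -152.9, 121.6]
tcp_rot: [1.5, 89.9, -23.1]
ft_force: [-0.0, 0.3, 0.8]
finger_gap: 49.8
```

```bash
python3 - <<'E'
from h import *
s=sensors.sense();print(s['time'],s['tool_pos'],s['finger_gap'],s['ft_force'])
d=snapshot('side');im=d['image'];save('k1',cv2.resize(im[120:215,270:370],None,fx=6,fy=6,interpolation=cv2.INTER_CUBIC))
E
```

```text
3.0167 [ 565.88651615 -152.87013037  121.59568745] 49.83411631733799 [-0.01523888  0.29255518  0.845723  ]
```

View pics/k1.png

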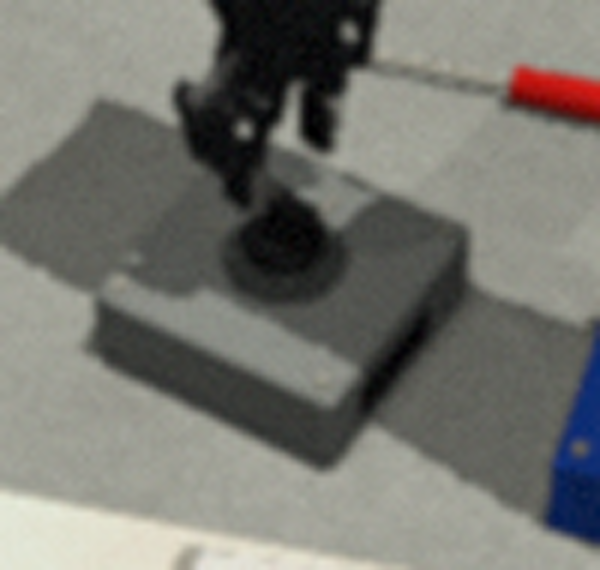

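The fingers straddle the knob bar (crop around (280,230)), so I'll go down and close.

Emit:
drive_tool(moves=[1.2,0,0,0,0,0,1.2,0,0,0,0,0,0.8,0,0,0,0,0,0.4,0,0,0,0,0,0,0,0,0,0,0,0,0,0,0,0,0])

```text
time: 3.57
tool_pos: [565.0, -152.9, 83.7]
tcp_rot: [-175.4, 89.9, 159.9]
ft_force: [0.1, -0.4, 0.4]
finger_gap: 50.0
```

Emit:
drive_tool(moves=[0,0,0,0,0,0,0,0,0,0,0,0,0,0,0,0,0,0,0,0,0,0,0,0,0,0,0,0,0,0,0,0,0,0,0,0,0,0,0,0,0,0,0,0,0,0,0,0], hand=0.8, grip_force=40)

```text
time: 4.23
tool_pos: [565.2, -154.5, 85.2]
tcp_rot: [-65.1, 89.9, -89.8]
ft_force: [-3.9, -5.8, 3.8]
finger_gap: 13.2
```

```bash
python3 - <<'E'
from h import *
s=sensors.sense();print(s['time'],s['tool_pos'],s['finger_gap'],s['ft_force'],s['wrist_torque'])
E
```

```text
4.2333 [ 565.24562907 -154.50181943   85.1763849 ] 13.248223907378627 [-3.92588625 -5.76059318  3.78106916] [-0.85174941  0.61405059 -0.01247187]
```

Emit:
drive_tool(moves=[0.2,-0.15,0,0,0,0,0.2,0,0,0,0,0,0.2,0,0,0,0,0,0.2,0,0,0,0,0,0.2,0,0,0,0,0,0,0,0,0,0,0,0,0,0,0,0,0])

```text
time: 4.82
tool_pos: [565.3, -154.9, 77.0]
tcp_rot: [-23.9, 89.9, -48.5]
ft_force: [-10.8, 0.5, 20.0]
finger_gap: 13.4
```

Emit:
drive_tool(moves=[0,0,0,5,0,0,0,0,0,5,0,0,0,0,0,5,0,0,0,0,0,5,0,0,0,0,0,5,0,0,0,0,0,5,0,0,0,0,0,5,0,0,0,0,0,5,0,0,0,0,0,0,0,0,0,0,0,0,0,0])

```text
time: 5.65
tool_pos: [565.6, -154.7, 77.0]
tcp_rot: [37.7, 89.9, -27.0]
ft_force: [-8.7, 2.2, 19.7]
finger_gap: 13.3
```

```bash
cat > st.py <<'E'
from h import *
s=sensors.sense();R=toolR(s);print(s['time'],s['tool_pos'],s['finger_gap'],s['ft_force'].round(2),s['wrist_torque'].round(3),'yaw',np.degrees(np.arctan2(R[1,1],R[0,1])))
E
python3 st.py
```

```text
5.65 [ 565.64476084 -154.66502356   76.98566708] 13.28816174092449 [-8.67  2.19 19.68] [0.382 1.609 0.033] yaw 25.30814923797912
```

Emit:
drive_tool(moves=[0,0,0,5,0,0,0,0,0,5,0,0,0,0,0,5,0,0,0,0,0,5,0,0,0,0,0,5,0,0,0,0,0,5,0,0,0,0,0,5,0,0,0,0,0,3,0,0,0,0,0,2,0,0,0,0,0,0,0,0,0,0,0,0,0,0])

```text
time: 6.57
tool_pos: [566.0, -154.7, 77.0]
tcp_rot: [78.7, 89.8, -25.9]
ft_force: [-6.6, 1.7, 17.3]
finger_gap: 12.9
```

```bash
python3 st.py
```

```text
6.5667 [ 566.02296217 -154.69255962   77.00460472] 12.949309916703488 [-6.57  1.65 17.32] [0.267 1.235 0.478] yaw -14.624663232273164
```

The 0.48 N·m moment shows the knob is against its stop. I'll let it rise, release it and back away.

Emit:
drive_tool(moves=[-0.25,0,0,0,0,0,-0.25,0,0,0,0,0,-0.25,0,0,0,0,0,-0.25,0,0,0,0,0,0,0,0,0,0,0,0,0,0,0,0,0])

```text
time: 7.07
tool_pos: [565.8, -154.6, 84.9]
tcp_rot: [84.0, 89.9, -20.6]
ft_force: [3.5, -1.4, 3.1]
finger_gap: 13.3
```

```bash
python3 st.py
```

```text
7.0667 [ 565.76004386 -154.64741145   84.92594803] 13.278565092417372 [ 3.5  -1.4   3.14] [-0.344 -0.646  0.456] yaw -14.648899779906516
```

Emit:
drive_tool(moves=[0,0,0,0,0,0,0,0,0,0,0,0,0,0,0,0,0,0,0,0,0,0,0,0,0,0,0,0,0,0,-2,0,0,0,0,0,-3,0,0,0,0,0,-4,0,0,0,0,0,-4,0,0,0,0,0,-2,0,0,0,0,0], hand=5)

```text
time: 7.9
tool_pos: [566.3, -154.9, 240.0]
tcp_rot: [84.8, 89.7, -19.9]
ft_force: [0.2, -0.8, 1.2]
finger_gap: 50.2
```

```bash
python3 st.py; python3 - <<'E'
from h import *
s=sensors.sense();print(s['joint_pos'],delta(s,*goal((429,161,235),72)))
E
```

```text
7.9 [ 566.25587689 -154.85921959  240.02734391] 50.20644643853158 [ 0.24 -0.8   1.2 ] [-0.006 -0.055 -0.002] yaw -14.668664951469028
[-2.03003301e+01  4.93016255e+00  8.70841710e+01  2.66794254e-03
  8.76405695e+01 -5.63167333e+00] (array([  0.36 , -21.279, -27.081]), array([-86.67,   0.28,  -0.25]))
```

Emit:
drive_tool(moves=[0,-2.13,-2.7,0,0,0,0,-2.13,-2.7,0,0,0,0,-2.13,-2.7,0,0,0,0,-2.13,-2.7,0,0,0,0,-2.13,-2.7,0,0,0,0,-2.13,-2.7,0,0,0,0,-2.13,-2.7,0,0,0,0,-2.13,-2.7,0,0,0,0,-2.13,-2.7,0,0,0,0,-2.13,-2.7,0,0,0,0,0,0,-6.7,0,0,0,0,0,-6.7,0,0,0,0,0,-6.7,0,0,0,0,0,-6.7,0,0,0,0,0,-6.7,0,0])

```text
time: 9.15
tool_pos: [426.8, 160.9, 234.2]
tcp_rot: [-103.6, 90.0, -174.4]
ft_force: [0.3, 0.2, 0.0]
finger_gap: 49.7
```

Emit:
drive_tool(moves=[0,0,0,-6.7,0,0,0,0,0,-6.7,0,0,0,0,0,-6.7,0,0,0,0,0,-6.7,0,0,0,0,0,-6.7,0,0,0,0,0,-6.7,0,0,0,0,0,-6.7,0,0,0,0,0,-6.3,0,0,0,0,0,0,0,0,0,0,0,0,0,0])

```text
time: 9.98
tool_pos: [427.0, 160.7, 234.2]
tcp_rot: [-155.7, 90.0, -173.9]
ft_force: [-0.1, -0.0, 0.3]
finger_gap: 50.0
```

```bash
python3 st.py; python3 - <<'E'
from h import *
d=snapshot('side');im=d['image'];np.savez('s2.npz',**d)
a=cv2.resize(im[135:200,275:360],None,fx=7,fy=7,interpolation=cv2.INTER_CUBIC);save('k2',a)
P=cloud(d);c=(565,-153)
m=(np.hypot(P[...,0]-c[0],P[...,1]-c[1])<32)&(P[...,2]>97)&(P[...,2]<114);p=P[m]
r_=cv2.minAreaRect(p[:,:2].astype(np.float32));print(len(p),p.mean(0),r_)
s=sensors.sense()
# tilt: cover normal leans toward pump +x (yaw1.5) by 4.3
print(delta(s,*goal((429,161,185),72,4.3,1.5)))
E
```

```text
9.9833 [426.96112395 160.74897756 234.19539923] 50.04651712435771 [-0.12 -0.04  0.27] [ 0.009  0.005 -0.022] yaw 71.82810879656584
54 [ 564.52953339 -150.36979516  105.06516486] ((565.0403442382812, -152.863525390625), (41.23206329345703, 14.30702018737793), 77.73086547851562)
(array([4.92 , 0.086, 0.186]), array([-0.2 ,  4.04, -1.44]))
```

View pics/k2.png

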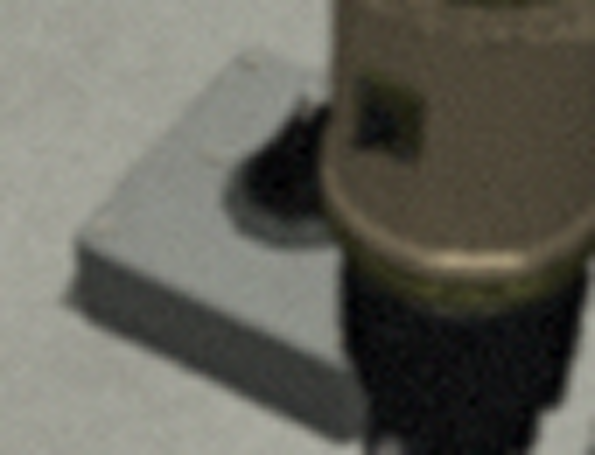

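The knob has popped up (top ~107 mm). Its bar lies at -102.3°, against -16.7° for the box, so the turn is about 1.49 rad. Next I'll move above the fastener with the tool tilted to match the ajar cover.

Emit:
drive_tool(moves=[1,0,0.1,0,2,-0.7,1.5,0,0,0,2,-0.7,1.5,0,0,0,0,0,1,0,0,0,0,0,0,0,0,0,0,0,0,0,0,0,0,0])

```text
time: 10.53
tool_pos: [425.1, 160.4, 184.0]
tcp_rot: [-160.4, 85.7, -178.5]
ft_force: [-0.2, 1.0, 0.8]
finger_gap: 49.9
```

```bash
python3 st.py; python3 - <<'E'
from h import *
s=sensors.sense()
print(delta(s,*goal((428.2,159.8,136.5),72,4.3,1.5)))
d=snapshot('side');im=d['image']
save('f2',cv2.resize(im[190:300,230:370],None,fx=5,fy=5,interpolation=cv2.INTER_CUBIC))
E
```

```text
10.5333 [425.1114816  160.35517508 184.04966853] 49.88297653984998 [-0.16  0.95  0.79] [-0.006 -0.04   0.001] yaw 72.00945810363612
(array([4.719, 0.162, 0.646]), array([-0.04, -0.  ,  0.  ]))
```

View pics/f2.png

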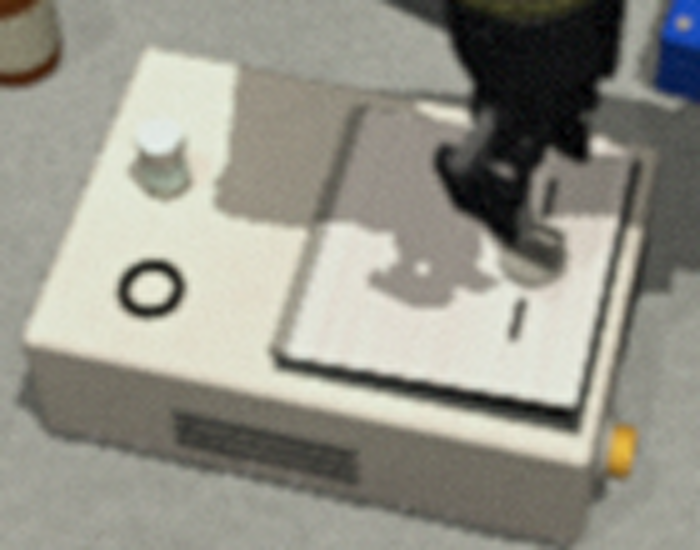

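The hand is above the fastener (crop (535,255)). The vial and O-ring are well clear.

Emit:
drive_tool(moves=[0,0.16,0.6,0,0,0,1.2,0,0,0,0,0,1.2,0,0,0,0,0,1.2,0,0,0,0,0,0.7,0,0,0,0,0,0.2,0,0,0,0,0,0,0,0,0,0,0,0,0,0,0,0,0])

```text
time: 11.25
tool_pos: [428.4, 160.0, 139.0]
tcp_rot: [-160.7, 85.7, -178.6]
ft_force: [-0.3, 0.0, 0.3]
finger_gap: 49.9
```

Emit:
drive_tool(moves=[0,0,0,0,0,0,0,0,0,0,0,0,0,0,0,0,0,0,0,0,0,0,0,0,0,0,0,0,0,0,0,0,0,0,0,0,0,0,0,0,0,0,0,0,0,0,0,0], hand=0.6, grip_force=20)

```text
time: 11.92
tool_pos: [428.8, 159.9, 139.6]
tcp_rot: [-160.6, 85.8, -178.5]
ft_force: [-1.6, -2.7, 5.1]
finger_gap: 11.5
```

```bash
python3 st.py
```

```text
11.9167 [428.82082547 159.87511686 139.63956208] 11.49518139731335 [-1.65 -2.69  5.09] [-0.48   0.251  0.032] yaw 72.07369408503924
```

Emit:
drive_tool(moves=[-0.06,0,0,0,0,0,0,0,0,0,0,0,0,0,0,0,0,0])

```text
time: 12.17
tool_pos: [428.8, 159.9, 139.7]
tcp_rot: [-160.6, 85.8, -178.5]
ft_force: [0.5, -3.5, 0.9]
finger_gap: 11.6
```

Emit:
drive_tool(moves=[0,0,0,4,0,0,0,0,0,4,0,0,0,0,0,4,0,0,0,0,0,4,0,0,0,0,0,4,0,0,0,0,0,0,0,0,0,0,0,0,0,0])

```text
time: 12.75
tool_pos: [428.7, 159.7, 139.7]
tcp_rot: [-140.4, 85.8, -178.2]
ft_force: [0.7, -5.5, 2.4]
finger_gap: 11.6
```

```bash
python3 st.py
```

```text
12.75 [428.70931296 159.70285007 139.71738744] 11.595689178476274 [ 0.71 -5.46  2.37] [-0.801 -0.18   0.028] yaw 52.22354557706305
```

Emit:
drive_tool(moves=[0,0,0,5,0,0,0,0,0,5,0,0,0,0,0,5,0,0,0,0,0,5,0,0,0,0,0,5,0,0,0,0,0,5,0,0,0,0,0,5,0,0,0,0,0,5,0,0,0,0,0,5,0,0,0,0,0,5,0,0,0,0,0,0.7,0,0,0,0,0,0,0,0,0,0,0,0,0,0])

```text
time: 13.83
tool_pos: [428.3, 159.4, 139.7]
tcp_rot: [-89.3, 85.7, -177.8]
ft_force: [-1.8, -5.7, 4.9]
finger_gap: 11.4
```

```bash
python3 st.py
```

```text
13.8333 [428.28308011 159.44460531 139.71190103] 11.39091906135717 [-1.85 -5.69  4.88] [-1.065  0.302  0.044] yaw 1.4663825707576295
```

Yaw is now 1.47°. I'll relieve the vertical force, release the wing, rise and check alignment.

Emit:
drive_tool(moves=[-0.05,0,0,0,0,0,0,0,0,0,0,0])

```text
time: 14.0
tool_pos: [428.3, 159.5, 139.8]
tcp_rot: [-89.3, 85.7, -177.9]
ft_force: [0.5, -6.3, 0.7]
finger_gap: 11.2
```

Emit:
drive_tool(moves=[0,0,0,0,0,0,0,0,0,0,0,0,0,0,0,0,0,0,0,0,0,0,0,0,-1,0,0,0,0,0,-2,0,0,0,0,0,-3,0,0,0,0,0,-3,0,0,0,0,0,-1,0,0,0,0,0,0,0,0,0,0,0], hand=4)

```text
time: 14.83
tool_pos: [438.1, 160.8, 244.3]
tcp_rot: [-91.4, 86.2, 180.0]
ft_force: [0.3, -0.6, 0.7]
finger_gap: 40.1
```

```bash
python3 st.py; python3 - <<'E'
from h import *
d=snapshot('side');im=d['image']
save('f3',cv2.resize(im[200:285,280:370],None,fx=6.5,fy=6.5,interpolation=cv2.INTER_CUBIC))
P=cloud(d);c=(429,160)
for nm,lo,hi,R in(('wing',148,166,25),):
    m=(np.hypot(P[...,0]-c[0],P[...,1]-c[1])<R)&(P[...,2]>lo)&(P[...,2]<hi);p=P[m]
    r_=cv2.minAreaRect(p[:,:2].astype(np.float32));print(nm,len(p),p.mean(0),np.percentile(p[:,2],90),r_)
s=sensors.sense();print(delta(s,*goal((428.5,159.8,175),1.5)))
E
```

```text
14.8333 [438.13690575 160.78522308 244.34976862] 40.088169614549734 [ 0.32 -0.64  0.69] [-0.01   0.007  0.01 ] yaw 1.3589196803550483
wing 68 [428.51360341 164.1620792  157.74299675] 160.63285951380124 ((428.8564147949219, 161.66766357421875), (12.459138870239258, 37.9517936706543), 2.5505688190460205)
(array([ 6.731, -0.387,  0.06 ]), array([-0.15, -0.06,  4.02]))
```

View pics/f3.png

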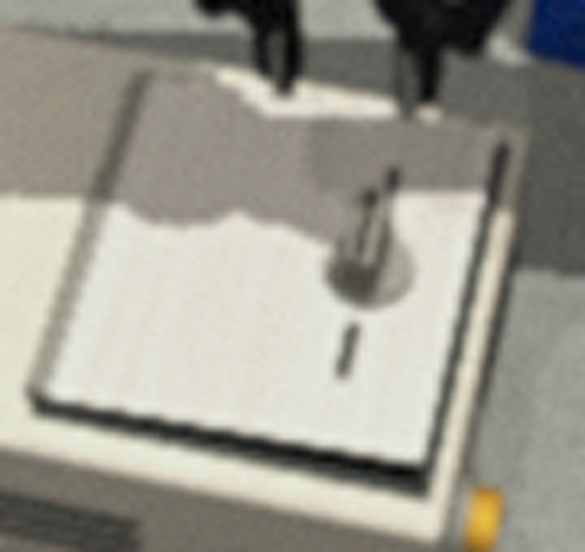

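The slot is parallel to the ridges (wing fit 2.5°, pump yaw 1.5°) and the cover is still ajar, with the wing top near 159 mm. I'll set the tool upright, close the fingers and press on the wing top.

Emit:
drive_tool(moves=[1.5,-0.45,0,0,0,2,2,0,0,0,0,2,2,0,0,0,0,0,1,0,0,0,0,0,0,0,0,0,0,0,0,0,0,0,0,0,0,0,0,0,0,0,0,0,0,0,0,0,0,0,0,0,0,0], hand=0)

```text
time: 15.63
tool_pos: [430.3, 160.2, 176.4]
tcp_rot: [-99.3, 89.9, 172.0]
ft_force: [-0.6, 0.3, 1.3]
finger_gap: 0.1
```

```bash
python3 st.py; python3 - <<'E'
from h import *
s=sensors.sense();print(delta(s,*goal((427.5,159.8,160),1.5)))
E
```

```text
15.6333 [430.27419292 160.19729462 176.38966095] 0.0834952251089398 [-0.65  0.26  1.28] [ 0.015 -0.005 -0.004] yaw 1.33006027501151
(array([ 1.64 , -0.274,  0.034]), array([-0.17, -0.02,  0.14]))
```

Emit:
drive_tool(moves=[0.4,-0.27,0,0,0,0,0.4,0,0,0,0,0,0.4,0,0,0,0,0,0.2,0,0,0,0,0,0.2,0,0,0,0,0,0.2,0,0,0,0,0,0.2,0,0,0,0,0,0,0,0,0,0,0])

```text
time: 16.3
tool_pos: [426.5, 160.0, 155.5]
tcp_rot: [-91.6, 89.7, 179.7]
ft_force: [-3.7, -0.1, 6.7]
finger_gap: -0.0
```

Emit:
drive_tool(moves=[0.1,0,0,0,0,0,0.1,0,0,0,0,0,0.1,0,0,0,0,0,0.1,0,0,0,0,0,0.1,0,0,0,0,0,0,0,0,0,0,0])

```text
time: 16.8
tool_pos: [426.3, 160.2, 151.0]
tcp_rot: [-93.3, 89.7, 178.0]
ft_force: [-6.1, -0.6, 9.2]
finger_gap: -0.4
```

Emit:
drive_tool(moves=[0.1,0,0,0,0,0,0.1,0,0,0,0,0,0.1,0,0,0,0,0,0,0,0,0,0,0,0,0,0,0,0,0])

```text
time: 17.22
tool_pos: [426.7, 160.3, 150.2]
tcp_rot: [-96.3, 89.8, 175.1]
ft_force: [-14.9, -2.5, 25.8]
finger_gap: 0.1
```

```bash
python3 st.py; python3 - <<'E'
from h import *
d=snapshot('side');im=d['image']
save('f4',cv2.resize(im[190:300,230:370],None,fx=5,fy=5,interpolation=cv2.INTER_CUBIC))
P=cloud(d)
# cover plane heights along pump x
y0=np.radians(1.45)
q=(P[...,:2]-[526.1,163.8])@np.array([[np.cos(y0),-np.sin(y0)],[np.sin(y0),np.cos(y0)]])
for a in range(-130,20,20):
    m=(abs(q[...,0]-a)<10)&(q[...,1]>20)&(q[...,1]<75)&(P[...,2]>105)&(P[...,2]<140); print(a,m.sum(),np.median(P[...,2][m]).round(1))
E
```

```text
17.2167 [426.67472467 160.27297004 150.19889497] 0.09938291760432401 [-14.88  -2.5   25.79] [-0.45   2.553  0.052] yaw 1.3522640112896882
-130 152 116.8
-110 149 117.5
-90 145 117.3
-70 146 117.0
-50 146 117.2
-30 146 117.2
-10 147 117.3
10 143 117.5
```

View pics/f4.png

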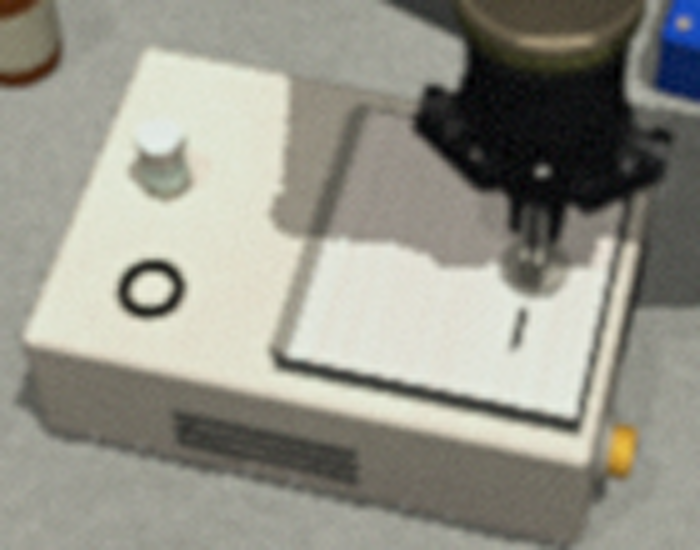

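The cover is flat at 117.3 mm all the way along, and the force jumped to 26 N, so it is fully home. I'll ease the sideways drag slightly and check that it holds.

Emit:
drive_tool(moves=[0,-0.1,0,0,0,0,0,0,0,0,0,0,0,0,0,0,0,0,0,0,0,0,0,0,0,0,0,0,0,0,0,0,0,0,0,0])

```text
time: 17.77
tool_pos: [426.5, 160.3, 150.2]
tcp_rot: [-106.5, 89.9, 164.8]
ft_force: [-10.0, -2.2, 23.2]
finger_gap: -0.2
```

```bash
python3 st.py; python3 - <<'E'
from h import *
d=snapshot('top');save('end',d['image']);P=cloud(d);c=(565,-153)
m=(np.hypot(P[...,0]-c[0],P[...,1]-c[1])<32)&(P[...,2]>97)&(P[...,2]<114);p=P[m]
if len(p)>5: print(len(p),np.median(p[:,2]),cv2.minAreaRect(p[:,:2].astype(np.float32)))
E
```

```text
17.7667 [426.47498826 160.25699434 150.23413471] -0.21452820839370196 [-10.02  -2.24  23.21] [-0.412  1.728  0.007] yaw 1.342087290565634
79 106.85831585169512 ((565.287841796875, -152.9210662841797), (39.012229919433594, 14.224202156066895), 76.56158447265625)
```

View pics/end.png

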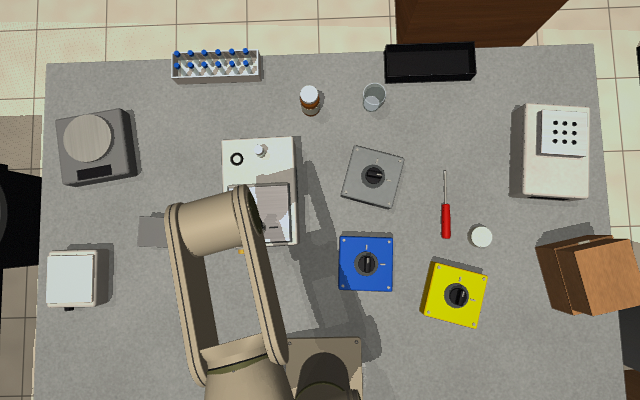

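The grey knob (373,176) now points right, toward the -y mark, and is up. Everything else stands where it was, so I'm handing in while holding the press.

```bash
python3 -c "
from h import *
print(r.hand_in())"; python3 st.py
```

```text
the job is handed in; nothing more can be done
None
the job is handed in; nothing more can be done
```

The job is done and was handed in at about 18 s on the robot's clock, with the closed fingers still pressing the cover home.

- **Vent knob (grey box):** I pressed it down about 8 mm and turned it clockwise until it met its stop, where the moment rose to about 0.48 N·m. I then let it pop up. My last checks put its top at about 107 mm and its turn at about 1.49–1.51 rad, with the mark towards -y.
- **Fastener:** I gripped it with the tool tilted to match the ajar cover and turned it clockwise. The gripper ended at 1.47° yaw, against about 1.45° for the pump. The camera fit of the wing gave 2.5°, about 1° different, well inside the 0.2 rad tolerance. The cover was still ajar after I released it, with the wing top near 159 mm.
- **Cover:** I pressed it down through the fastener. It passed the halfway point freely and came to rest flat at about 117.3 mm along its length. At hand-in the fingers were pressing with about 23 N, with about 10 N of sideways drag left over that I eased but did not remove.
- **Other objects:** In the last top view they looked unmoved. The arm hid part of the pump and the tip box in that view; the vial and O-ring stayed in view and looked undisturbed.

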